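Collect glued housings from the catch tray into the tote

TASK

Move the two finished housings (the ones with the nozzle boss fitted) from the sloping catch tray into the blue tote, one in each compartment, lying flat on the floor with the boss upward; set them down gently rather than dropping them. The bare housing without a boss stays where it lies in the tray; do not bump the guard bar over the tray, and leave the white cup on the bench where it is.

Things in the scene. Friction and masses are not known exactly. Their poses are not given: they have to be found in the camera images.
- finished_a: Finished housing: white plastic block 110 x 40 x 36 mm (its x, y, z), about 0.12 kg, with a round nozzle boss on top, 36 mm from the middle towards -x, 28 mm across and 20 mm tall, plus a 14 mm spigot 12 mm tall (68 mm overall). Origin: centre of the underside, z out of the top. Starts lengthwise on the 30-degree slope, boss end against the lower lip.
- finished_b: The second finished housing, identical to finished_a.
- bare: Bare housing: the same 110 x 40 x 36 mm white block, but with no boss on top, only a flat dark hole mark. Same frame. It lies in the tray beside the finished ones and stays there.
- tray: Fixed aluminium catch tray; origin on the bench, z up, x level and uphill. Sheet rises 30 degrees from the lip at x = -80 mm, height 30 mm, for 190 mm; 296 mm wide inside (y). Lip 12 mm, side walls 22 mm above the sheet. Housings lie about 92 mm apart in y, underside centres at x = -32, height 58 mm. Belt frame behind: x = 95 to 445 mm, 304 mm wide, 153 mm high.
- guard: Fixed aluminium bar over the housings; frame and origin of the tray. 30 x 30 mm: x = -30 to 0, underside at height 195, top 225 mm (245 at a small sensor), 374 mm long in y; 30 mm square posts at y = +-172. No room for a vertical gripper over a housing's middle: come square to the slope, tilted 30 degrees or more, and draw the housing out to the low side.
- tote: Fixed blue plastic tote, open on top, 200 x 250 x 55 mm (along its x, y, z), walls and floor 4 mm; a full-height 4 mm divider at y = 0 makes two compartments, each about 192 x 119 mm inside, centred at y = +-61 mm. Origin: centre of the underside.
- cup: White plastic cup on the bench, 60 mm across and 60 mm high, between and in front of tray and tote; bystander. Origin: centre of the underside.
There are look-alikes about, which are no part of the job. What is shaped like the finished_a but brown or turquoise is not meant.

How it is judged (in metres and radians):
At the end, for the whole second after the job is handed in: One finished housing at rest in each tote compartment: origin 22 to 110 mm either side of the divider and within 85 mm of the middle along x, under 12 mm above the tote's underside, top face up within 0.12 rad; the bare housing within 30 mm of where it lay ((((y of finished_a in the frame of tote between 0.022 and 0.11 m and x of finished_a in the frame of tote between -0.085 and 0.085 m and z of finished_a in the frame of tote below 0.012 m and angle between finished_a's own z axis and vertical below 0.12 rad and linear speed of finished_a below 0.02 m/s) and (y of finished_b in the frame of tote between -0.11 and -0.022 m and x of finished_b in the frame of tote between -0.085 and 0.085 m and z of finished_b in the frame of tote below 0.012 m and angle between finished_b's own z axis and vertical below 0.12 rad and linear speed of finished_b below 0.02 m/s) and distance of bare from where it was at the start of the episode below 0.03 m) or ((y of finished_a in the frame of tote between -0.11 and -0.022 m and x of finished_a in the frame of tote between -0.085 and 0.085 m and z of finished_a in the frame of tote below 0.012 m and angle between finished_a's own z axis and vertical below 0.12 rad and linear speed of finished_a below 0.02 m/s) and (y of finished_b in the frame of tote between 0.022 and 0.11 m and x of finished_b in the frame of tote between -0.085 and 0.085 m and z of finished_b in the frame of tote below 0.012 m and angle between finished_b's own z axis and vertical below 0.12 rad and linear speed of finished_b below 0.02 m/s) and distance of bare from where it was at the start of the episode below 0.03 m))); the robot touches nothing.
It fails at once if a finished housing is dropped (falls faster than 0.6 m/s while not held) ((linear speed of finished_a above 0.6 m/s and contact force between finished_a and the fingers below 0.05 N) or (linear speed of finished_b above 0.6 m/s and contact force between finished_b and the fingers below 0.05 N)).
It fails at once if the guard bar is struck with more than 8 N, by the robot or by a housing (contact force between any of the arm, the fingers, finished_a, finished_b and guard above 8 N).
It fails at once if the bare housing is moved more than 30 mm (distance of bare from where it was at the start of the episode above 0.03 m).
It fails at once if the cup is moved more than 30 mm (distance of cup from where it was at the start of the episode above 0.03 m).
It also fails if it takes over 69 s, if anything falls off the work surface, if the arm or the gripper's body presses on something with over 40 N, if the wrist force passes 120 N, or if a joint passes its speed limit or range.

ROBOT

A 6-joint arm with a two-finger parallel gripper is mounted at the origin on the work surface. World frame = base frame: x ahead of the robot, y to its left, z up, the work surface at z = 0. Lengths are in mm, angles in rad, forces in N, time in s.
With the tool pointing down it reaches from about 300 to 775 mm from the base axis. Payload 14.6 kg.
Tool frame: the origin (TCP) lies at the very end of the fingers, on their centre line; the grasp point (between the pads) lies 19 mm behind it; z points along the fingers, y is the line along which they close (so a half turn about z gives the same grasp; the last joint's range is limited). The gripper opens to 94 mm and grips with 3 to 60 N. Pads are 16 mm wide; open, the fingers measure 119 mm over their backs; the gripper's body (75 mm by 177 mm) begins 78 mm behind the grasp point.
Start: joints at [1.047, 0.3, 1.521, -0, 1.321, -0.067], TCP at [242.589, 493.599, 205.446] pointing down, gripper open.
Joint ranges: [-3.03, 3.03], [-0.79, 2.21], [0.23, 2.52], [-1.04, 4.18], [0, 3.07], [-2.55, 2.55]. Speed limits (rad/s): [2.22, 2.22, 2.57, 3.14, 3.14, 3.14].

INTERFACE

Orientations are given as [roll, pitch, yaw] about the fixed x, y, z axes, in that order (R = Rz(yaw) Ry(pitch) Rx(roll)).
In Python, from cell import manip, camera, get_calibration gives the robot as it stands.
- The arm moves only by the tool arm_command, never from a script. Its argument "targets" is a list of rows, each an object of numbers: "hand": the opening, from -1 (shut) to 1 (fully open), so that 0 is half open; "x", "y", "z": the shift along the tool's x, y, z in m; "yaw": the turn about the tool's z in rad. In form: [{"hand": .., "x": .., "y": .., "z": .., "yaw": ..}, ...]. A call has 1 to 10 rows; each row shifts and turns the commanded pose from where the row before left it, along the tool's axes as they then stand; what a row does not reach is not made up. A row lasts 1/10 s, in which the tool goes at most 50 mm and 8.59 degrees, less where a joint would pass 70% of its speed; a pose out of reach is approached as far as the arm can. A call is refused whole if a number of a shift passes 0.05 or a number of a turn 0.15, either way. A call with a gripper value outside its range is refused whole. The fingers move at their own pace and stop on an object; "newtons" is the grip in N (left out, the last holds). Time passes only in rows, so rows that do not move let the fingers close. It gives the time, the measured TCP pose, the force, the opening and the grip force at its end, in the units of the state.
- manip.read_state(): the state, without advancing time (a new reading comes with each control period).
- camera(name): name is "scene" or "side" or "wrist"; returns the picture (384x512x3 uint8, red, green, blue); there is no depth.
- get_calibration(name): a dict with "K" (3x3 intrinsics, pixels), "cam_to_world" (4x4, takes a point from camera to world coordinates). Camera axes: x right, y up, looking along -z (the intrinsics and any distortion apply to the point x, -y, -z); pixel columns grow to the right and rows downward; lengths in mm; the calibration is good to about 2 mm. A picture is of the moment at which its call begins: read the wrist's pose just before it. get_calibration takes no time and is no camera call; for the wrist camera it gives the pose at the moment of the call.
- manip.sign_off(): hands the job in; it is judged then, once.
The state is a dict: "clock": time; "joints": joint angles; "qd": joint speeds; "effort": joint torques, N m; "eef_pos": TCP position; "eef_rot": TCP orientation; "wrist_force": force on the tool from outside, world axes, zero at the start; "moment": the same for the moment, N m; "finger_gap": finger opening in mm; "finger_force": force on a finger pad.
Only numpy, scipy, OpenCV 4.12 (cv2) and the standard library are available. Lean on these libraries where they do the work, as an engineer would, in place of code of your own. Each camera call takes 0.05 s, during which the arm holds its last target. There are 200 camera calls.

## Working session

There is one attempt and no reset: what is moved stays moved. The work goes in short steps, Python scripts to look and compute and a tool call to move; the robot and the scene stay as the last step left them, time stands still between calls to the robot, and variables do not carry over. Pictures are saved under pics/ and viewed, at most 10 in all, crops included, and the job is handed in when it is done.

Besides the shell and the picture viewer there is one more tool, called after ">>>" as a command line: name --argument value ..., lists and objects as JSON in quotes. arm_command: Moves the arm, as the interface text tells. Its arguments: {"type":"object","properties":{"targets":{"type":"array"},"newtons":{"type":"number"}},"required":["targets"]}

```bash
ls; mkdir -p pics; python3 - <<'E'
from cell import manip,camera,get_calibration
import cv2,numpy as np
for n in ["scene","side"]:
    im=camera(n); cv2.imwrite(f"pics/{n}0.png",im[:,:,::-1])
    c=get_calibration(n); print(n,np.round(c["K"],1).tolist(),np.round(c["cam_to_world"],3).tolist(),[k for k in c])
print(manip.read_state())
E
```

```text
pics
scene [[400.3, 0.0, 252.5], [0.0, 400.3, 196.2], [0.0, 0.0, 1.0]] [[-0.176, -0.842, 0.51, 924.396], [0.984, -0.146, 0.099, 51.984], [-0.009, 0.519, 0.854, 898.013], [0.0, 0.0, 0.0, 1.0]] ['K', 'cam_to_world']
side [[348.1, 0.0, 256.0], [0.0, 348.1, 197.7], [0.0, 0.0, 1.0]] [[0.907, 0.279, -0.316, 139.279], [-0.421, 0.624, -0.658, -643.288], [0.014, 0.729, 0.684, 706.343], [0.0, 0.0, 0.0, 1.0]] ['K', 'cam_to_world']
{'clock': 0.1, 'joints': array([ 1.04736461e+00,  3.00412102e-01,  1.52151518e+00,  1.20339272e-05,
        1.32071620e+00, -6.66071548e-02]), 'qd': array([-0.00111071, -0.00211856, -0.00011695, -0.00118076, -0.00036508,
       -0.00055679]), 'effort': array([ 2.11484650e-03, -5.32649660e+01, -3.53284800e+01,  7.09625054e-02,
        2.34472216e-02, -7.09885126e-05]), 'eef_pos': array([242.48904427, 493.39293434, 204.94657275]), 'eef_rot': array([-3.14054492e+00, -8.15720149e-05,  2.68476507e+00]), 'wrist_force': array([-1.25296639,  0.08178466,  0.02499959]), 'moment': array([-0.01632811,  0.01909343,  0.01773666]), 'finger_force': 0.0, 'finger_gap': 93.86277799566457}
```

View pics/scene0.png

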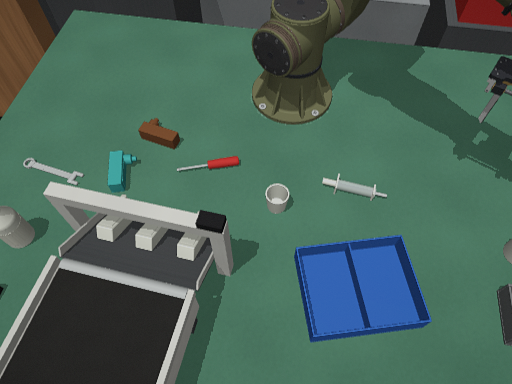

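View pics/side0.png

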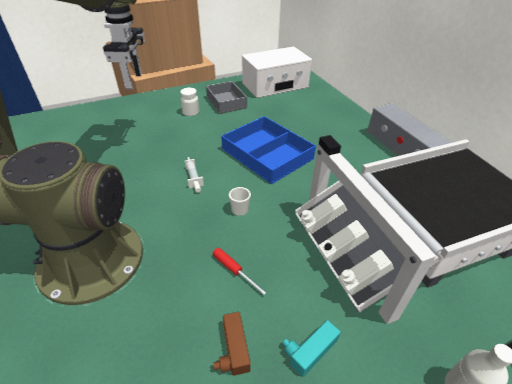

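Middle housing shows the dark hole (side view 328,246), so it is the bare one. The outer two carry bosses (306,215 and 347,277). The tray's low side faces the robot. I'll enlarge the tray for corner picking and mask the tote.

```bash
cat > h.py <<'E'
import cv2,numpy as np
from cell import manip,camera,get_calibration
def ray(c,uv):
    K=np.array(c["K"]);T=np.array(c["cam_to_world"])
    d=np.linalg.inv(K)@np.array([uv[0],uv[1],1.]);d=T[:3,:3]@(d*[1,-1,-1]);return T[:3,3],d/np.linalg.norm(d)
def plane(c,uv,z):
    o,d=ray(c,uv);return o+d*(z-o[2])/d[2]
def tri(c1,a,c2,b):
    o1,d1=ray(c1,a);o2,d2=ray(c2,b)
    s=np.linalg.lstsq(np.c_[d1,-d2],o2-o1,rcond=None)[0];p,q=o1+d1*s[0],o2+d2*s[1]
    return (p+q)/2,np.linalg.norm(p-q)
def proj(c,p):
    T=np.array(c["cam_to_world"]);q=T[:3,:3].T@(np.array(p)-T[:3,3]);q=q*[1,-1,-1];q=np.array(c["K"])@q;return q[:2]/q[2]
E
python3 - <<'E'
from h import *
a=cv2.imread("pics/scene0.png");b=cv2.imread("pics/side0.png")
cv2.imwrite("pics/c1.png",cv2.resize(a[170:290,40:240],None,fx=4,fy=4,interpolation=cv2.INTER_CUBIC))
cv2.imwrite("pics/c2.png",cv2.resize(b[130:325,290:445],None,fx=3,fy=3,interpolation=cv2.INTER_CUBIC))
for n,im in(("scene",a),("side",b)):
    c=get_calibration(n);hsv=cv2.cvtColor(im,cv2.COLOR_BGR2HSV)
    m=cv2.inRange(hsv,(105,150,60),(125,255,255))
    ct=max([x for x in cv2.findContours(m,0,2)[0] if x[:,0,0].min()>150],key=cv2.contourArea)
    q=cv2.approxPolyDP(cv2.convexHull(ct),6,True)[:,0]
    print(n,[(p.tolist(),np.round(plane(c,p,55)[:2]).tolist()) for p in q])
E
```

```text
scene [([401, 235], [466.0, 312.0]), ([431, 320], [653.0, 370.0]), ([310, 341], [738.0, 128.0]), ([296, 247], [538.0, 76.0])]
side [([222, 135], [466.0, 311.0]), ([264, 116], [651.0, 367.0]), ([315, 145], [723.0, 133.0]), ([313, 158], [679.0, 75.0]), ([270, 183], [503.0, 23.0]), ([224, 150], [441.0, 227.0])]
```

View pics/c1.png

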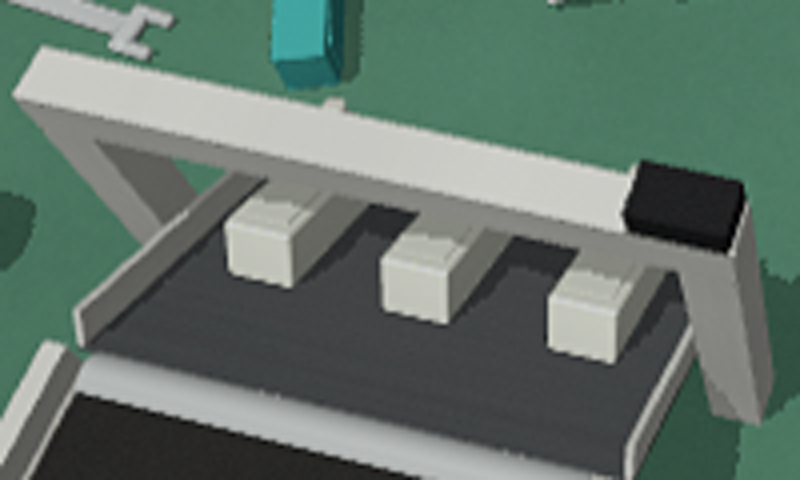

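View pics/c2.png

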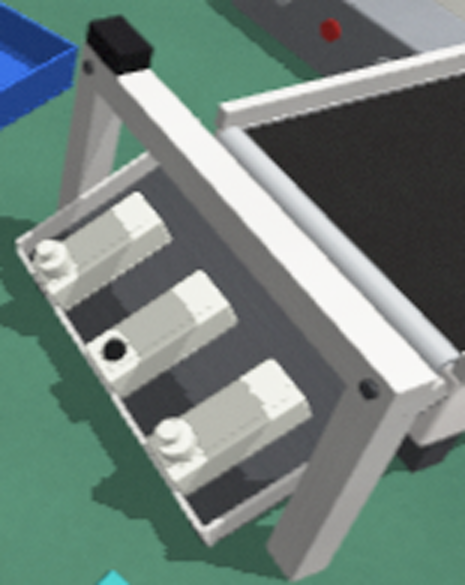

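```bash
python3 - <<'E'
from h import *
s=get_calibration("scene");d=get_calibration("side")
S=lambda x,y:(40+x/4,170+y/4); D=lambda x,y:(290+x/3,130+y/3)
np.set_printoptions(precision=1,suppress=True)
print("bar -y end",plane(s,S(40,46),225),plane(s,S(14,97),225),plane(d,D(392,408),225),plane(d,D(440,382),225))
print("sensor",[plane(s,S(*p),245)[:2] for p in[(640,162),(745,183),(727,250),(625,213)]])
print("tray lip corners side",plane(d,D(18,243),30+10),plane(d,D(208,540),40))
for n,a,b in [("A-",(230,230),(308,408)),("A+",(293,245),(272,362)),("M-",(382,257),(235,315)),("M+",(450,270),(205,270)),("B-",(550,292),(170,238)),("B+",(620,307),(140,193))]:
    print(n,*tri(s,S(*a),d,D(*b)))
E
```

```text
bar -y end [ 558.5 -436.4  225. ] [ 589.1 -436.   225. ] [ 544.2 -446.3  225. ] [ 582.9 -444.   225. ]
sensor [array([ 582.3, -115.4]), array([584.8, -64.6]), array([619.9, -65.4]), array([ 609.6, -115.6])]
tray lip corners side [523.6 -94.1  40. ] [ 499.8 -402.2   40. ]
A- [ 590.8 -369.4  102.4] 6.176020374806508
A+ [ 593.7 -328.8  104.9] 2.9758518263736407
M- [ 594.7 -279.7  106. ] 9.072052566234067
M+ [ 598.2 -237.2  112.8] 7.302446277736387
B- [ 599.9 -185.9  102.5] 14.807255731417285
B+ [ 603.5 -141.   112.2] 7.4937029321706365
```

Tray frame: origin about (603,-254), yaw about -0.077. The bar is 372 mm long, and its yaw matches the lip's. Tote: centre (599,221), yaw 0.296, sides 196 x 247 mm. The moves allow no tilt, so I'll grip vertically at the boss end, just clear of the bar, and pivot the housing flat in the tote. Next I move to a look pose in front of the tray.

>>> arm_command --targets '[{"hand": 0.4,"x": -0.0255,"y": -0.0296,"z": -0.005},{"hand": 0.4,"x": -0.0255,"y": -0.0296,"z": -0.005},{"hand": 0.4,"x": -0.0255,"y": -0.0296,"z": -0.005},{"hand": 0.4,"x": -0.0255,"y": -0.0296,"z": -0.005},{"hand": 0.4,"x": -0.0255,"y": -0.0296,"z": -0.005},{"hand": 0.4,"x": -0.0255,"y": -0.0296,"z": -0.005},{"hand": 0.4,"x": -0.0255,"y": -0.0296,"z": -0.005},{"hand": 0.4,"x": -0.0255,"y": -0.0296,"z": -0.005},{"hand": 0.4,"x": -0.0255,"y": -0.0296,"z": -0.005},{"hand": 0.4,"x": -0.0255,"y": -0.0296,"z": -0.005}]'

```text
schema error: expected keys hand, x, y, z, yaw
```

>>> arm_command --targets '[{"hand": 0.4,"x": -0.0255,"y": -0.0296,"z": -0.005},{"hand": 0.4,"x": -0.0255,"y": -0.0296,"z": -0.005},{"hand": 0.4,"x": -0.0255,"y": -0.0296,"z": -0.005},{"hand": 0.4,"x": -0.0255,"y": -0.0296,"z": -0.005},{"hand": 0.4,"x": -0.0255,"y": -0.0296,"z": -0.005},{"hand": 0.4,"x": -0.0255,"y": -0.0296,"z": -0.005},{"hand": 0.4,"x": -0.0255,"y": -0.0296,"z": -0.005},{"hand": 0.4,"x": -0.0255,"y": -0.0296,"z": -0.005},{"hand": 0.4,"x": -0.0255,"y": -0.0296,"z": -0.005},{"hand": 0.4,"x": -0.0255,"y": -0.0296,"z": -0.005}]'

```text
schema error: expected keys hand, x, y, z, yaw
```

>>> arm_command --targets '[{"hand": 0.4,"yaw": 0.145},{"hand": 0.4,"yaw": 0.145},{"hand": 0.4,"yaw": 0.145},{"hand": 0.4,"yaw": 0.145},{"hand": 0.4,"yaw": 0.145},{"hand": 0.4,"yaw": 0.145},{"hand": 0.4,"yaw": 0.145},{"hand": 0.4,"yaw": 0.145},{"hand": 0.4,"yaw": 0.145},{"hand": 0.4,"yaw": 0.145}]'

```text
schema error: expected keys hand, x, y, z, yaw
```

>>> arm_command --targets '[{"hand": 0.4,"yaw": 0.145},{"hand": 0.4,"yaw": 0.145},{"hand": 0.4,"yaw": 0.145},{"hand": 0.4,"yaw": 0.145},{"hand": 0.4,"yaw": 0.145},{"hand": 0.4,"yaw": 0.145},{"hand": 0.4,"yaw": 0.145},{"hand": 0.4,"yaw": 0.145},{"hand": 0.4,"yaw": 0.145},{"hand": 0.4}]'

```text
schema error: expected keys hand, x, y, z, yaw
```

```bash
python3 - <<'E'
from h import *
s=manip.read_state();print(s["clock"],s["eef_pos"],s["eef_rot"],s["joints"],s["finger_gap"])
c=get_calibration("wrist");print(np.round(c["K"],1).tolist(),np.round(c["cam_to_world"],3).tolist())
np.save("w1.npy",c["cam_to_world"])
cv2.imwrite("pics/w1.png",camera("wrist")[:,:,::-1])
E
```

```text
0.1 [242.48904427 493.39293434 204.94657275] [-3.14054492e+00 -8.15720149e-05  2.68476507e+00] [ 1.04736461e+00  3.00412102e-01  1.52151518e+00  1.20339272e-05
  1.32071620e+00 -6.66071548e-02] 93.86277799566457
[[271.8, 0.0, 253.1], [0.0, 271.8, 195.6], [0.0, 0.0, 1.0]] [[0.441, -0.863, -0.246, 169.515], [0.898, 0.423, 0.122, 529.962], [-0.001, -0.275, 0.962, 384.541], [0.0, 0.0, 0.0, 1.0]]
```

View pics/w1.png

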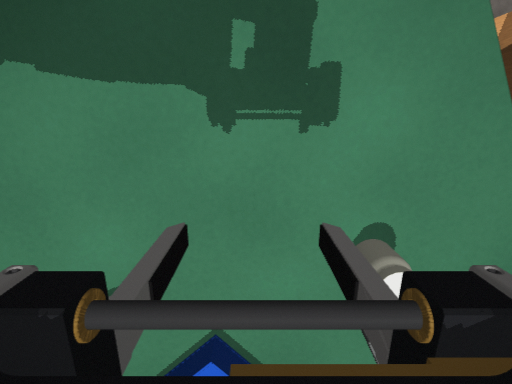

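All five keys are required. The wrist camera sits on the tool +x side, so tool x should face away from the bar (yaw about 3.06). That turn is also shorter.

>>> arm_command --targets '[{"hand": 0.4,"x": -0.0258,"y": -0.0291,"z": -0.0048,"yaw": 0},{"hand": 0.4,"x": -0.0258,"y": -0.0291,"z": -0.0048,"yaw": 0},{"hand": 0.4,"x": -0.0258,"y": -0.0291,"z": -0.0048,"yaw": 0},{"hand": 0.4,"x": -0.0258,"y": -0.0291,"z": -0.0048,"yaw": 0},{"hand": 0.4,"x": -0.0258,"y": -0.0291,"z": -0.0048,"yaw": 0},{"hand": 0.4,"x": -0.0258,"y": -0.0291,"z": -0.0048,"yaw": 0},{"hand": 0.4,"x": -0.0258,"y": -0.0291,"z": -0.0048,"yaw": 0},{"hand": 0.4,"x": -0.0258,"y": -0.0291,"z": -0.0048,"yaw": 0},{"hand": 0.4,"x": -0.0258,"y": -0.0291,"z": -0.0048,"yaw": 0},{"hand": 0.4,"x": -0.0258,"y": -0.0291,"z": -0.0048,"yaw": 0}]'

```text
clock: 1.15
eef_pos: [345.8, 117.1, 253.7]
eef_rot: [3.141, 0.0, 2.685]
wrist_force: [1.0, 0.3, 0.2]
finger_gap: 65.9
finger_force: 0.0
```

>>> arm_command --targets '[{"hand": 0.4,"x": -0.0258,"y": -0.0291,"z": -0.0048,"yaw": 0},{"hand": 0.4,"x": -0.0258,"y": -0.0291,"z": -0.0048,"yaw": 0},{"hand": 0.4,"x": -0.0258,"y": -0.0291,"z": -0.0048,"yaw": 0},{"hand": 0.4,"x": -0.0258,"y": -0.0291,"z": -0.0048,"yaw": 0},{"hand": 0.4,"x": -0.0258,"y": -0.0291,"z": -0.0048,"yaw": 0},{"hand": 0.4,"x": -0.0258,"y": -0.0291,"z": -0.0048,"yaw": 0},{"hand": 0.4,"x": -0.0258,"y": -0.0291,"z": -0.0048,"yaw": 0},{"hand": 0.4,"x": -0.0258,"y": -0.0291,"z": -0.0048,"yaw": 0},{"hand": 0.4,"x": -0.0258,"y": -0.0291,"z": -0.0048,"yaw": 0},{"hand": 0.4,"x": -0.0258,"y": -0.0291,"z": -0.0048,"yaw": 0}]'

```text
clock: 2.15
eef_pos: [449.0, -258.0, 301.4]
eef_rot: [3.142, -0.0, 2.685]
wrist_force: [-0.0, 0.4, 0.1]
finger_gap: 65.5
finger_force: 0.0
```

>>> arm_command --targets '[{"hand": 0.4,"x": 0,"y": 0,"z": 0,"yaw": -0.126},{"hand": 0.4,"x": 0,"y": 0,"z": 0,"yaw": -0.126},{"hand": 0.4,"x": 0,"y": 0,"z": 0,"yaw": -0.126},{"hand": 0.4,"x": 0,"y": 0,"z": 0,"yaw": 0},{"hand": 0.4,"x": 0,"y": 0,"z": 0,"yaw": 0}]'

```text
clock: 2.65
eef_pos: [448.9, -256.3, 301.3]
eef_rot: [3.141, -0.0, 3.059]
wrist_force: [0.1, -0.2, 0.2]
finger_gap: 66.0
finger_force: 0.0
```

```bash
python3 - <<'E'
from h import *
s=manip.read_state();print(s["clock"],s["eef_pos"],s["eef_rot"],s["joints"],s["finger_gap"])
c=get_calibration("wrist")
np.save("w2.npy",c["cam_to_world"])
im=camera("wrist");cv2.imwrite("pics/w2.png",im[:,:,::-1])
cv2.imwrite("pics/w2b.png",cv2.resize(im[:,:,::-1],(800,600),interpolation=cv2.INTER_CUBIC))
E
```

```text
2.65 [ 448.94739386 -256.26731634  301.32131268] [ 3.14144736e+00 -2.23150345e-04  3.05907517e+00] [-5.89556188e-01  1.69193995e-01  1.46098596e+00  1.86881282e-05
  1.51167833e+00 -2.07783613e+00] 65.96379786990283
```

View pics/w2b.png

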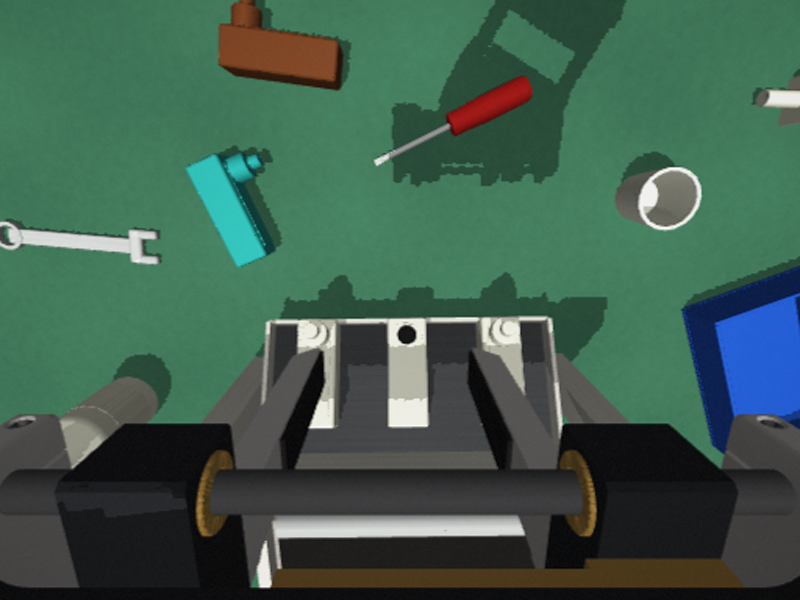

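The wrist view shows the tray front edge, corners at (267,320) and (551,318) of 800. Spigots are near (316,329) and (508,327), and the bare housing's hole at (407,334), between the two. I'll turn these into positions.

```bash
python3 - <<'E'
from h import *
np.set_printoptions(precision=1,suppress=True)
c={"K":get_calibration("wrist")["K"],"cam_to_world":np.load("w2.npy")}
d=get_calibration("side")
im=cv2.imread("pics/w2.png");g=cv2.cvtColor(im,6)
W=lambda x,y:(x*.64,y*.64)
roi=g[205:225,250:272];m=(roi<70).astype('uint8');M=cv2.moments(m,True);h=(250+M['m10']/M['m00'],205+M['m01']/M['m00'])
print("hole px",h,plane(c,h,71.2))
for n,p in(("A",(316,329)),("B",(508,327))):print(n,"spigot",plane(c,W(*p),98.9))
for p in((267,320),(551,318)):print("lip",plane(c,W(*p),41))
D=lambda x,y:(290+x/3,130+y/3)
print("side: spigA",plane(d,D(170,425),98.9),"spigB",plane(d,D(45,248),98.9),"hole",plane(d,D(114,349),71.2))
print("tri A",tri(c,W(316,329),d,D(170,425)),"B",tri(c,W(508,327),d,D(45,248)),"hole",tri(c,h,d,D(114,349)))
# row profile for housing edges near lower ends
for v in (220,232,245,260):print(v,[ (int(x),int(g[v,x]),int(g[v,x+1])) for x in range(165,365) if abs(int(g[v,x+1])-int(g[v,x-1]))>45])
E
```

```text
hole px (259.949494949495, 213.8181818181818) [ 515.6 -249.8   71.2]
A spigot [ 493.5 -334.8   98.9]
B spigot [ 506.4 -152.9   98.9]
lip [ 497.9 -399.6   41. ]
lip [520.9 -91.7  41. ]
side: spigA [ 497.7 -341.4   98.9] spigB [ 506.9 -156.7   98.9] hole [ 516.2 -251.3   71.2]
tri A (array([ 498.7, -337.5,   91.9]), np.float64(5.815880652918788)) B (array([ 509.5, -151.7,   93. ]), np.float64(1.8692424799340208)) hole (array([ 516.8, -250. ,   69.2]), np.float64(0.9769565686395776))
220 [(169, 112, 163), (171, 151, 106), (172, 106, 79), (189, 58, 153), (190, 153, 227), (191, 227, 235), (204, 217, 160), (205, 160, 162), (208, 196, 233), (213, 226, 178), (214, 178, 90), (215, 90, 88), (247, 55, 117), (248, 117, 203), (249, 203, 236), (258, 216, 184), (259, 184, 165), (261, 174, 229), (262, 229, 232), (272, 173, 51), (273, 51, 47), (308, 101, 147), (309, 147, 169), (310, 169, 205), (311, 205, 230), (333, 150, 46), (334, 46, 46), (351, 88, 136), (352, 136, 164), (354, 136, 62), (355, 62, 64)]
232 [(168, 112, 150), (171, 123, 78), (201, 47, 12), (206, 12, 108), (207, 108, 179), (208, 179, 1
[... 328 characters left out ...]
), (170, 124, 78), (195, 47, 14), (206, 13, 74), (207, 74, 151), (208, 151, 179), (213, 157, 119), (214, 119, 91), (248, 108, 164), (249, 164, 180), (272, 172, 134), (273, 134, 48), (274, 48, 48), (299, 29, 13), (312, 56, 81), (330, 112, 154), (331, 154, 180), (335, 151, 68), (336, 68, 67), (353, 84, 133), (354, 133, 198), (355, 198, 208), (357, 160, 86), (358, 86, 86)]
260 [(188, 60, 12), (189, 12, 10), (201, 12, 149), (202, 149, 233), (203, 233, 236), (212, 229, 182), (213, 182, 97), (214, 97, 88), (247, 71, 151), (248, 151, 229), (249, 229, 236), (272, 231, 180), (273, 180, 64), (274, 64, 57), (304, 52, 11), (318, 41, 72), (355, 103, 174), (356, 174, 222), (358, 197, 108), (359, 108, 88)]
```

>>> arm_command --targets '[{"hand": 0.4,"x": -0.0176,"y": -0.0192,"z": 0,"yaw": -0.008},{"hand": 0.4,"x": -0.0176,"y": -0.0192,"z": 0,"yaw": 0},{"hand": 0.4,"x": -0.0176,"y": -0.0192,"z": 0,"yaw": 0},{"hand": 0.4,"x": -0.0176,"y": -0.0192,"z": 0,"yaw": 0},{"hand": 0.4,"x": 0,"y": 0,"z": 0.03,"yaw": 0},{"hand": 0.4,"x": 0,"y": 0,"z": 0.03,"yaw": 0},{"hand": 0.4,"x": 0,"y": 0,"z": 0.03,"yaw": 0},{"hand": 0.4,"x": 0,"y": 0,"z": 0.03,"yaw": 0},{"hand": 0.4,"x": 0,"y": 0,"z": 0.02,"yaw": 0},{"hand": 0.4,"x": 0,"y": 0,"z": 0,"yaw": 0}]'

```text
clock: 3.7
eef_pos: [512.7, -337.3, 158.6]
eef_rot: [3.139, -0.004, 3.069]
wrist_force: [-0.6, -0.5, 0.6]
finger_gap: 65.9
finger_force: 0.0
```

```bash
python3 - <<'E'
from h import *
s=manip.read_state();print(s["clock"],s["eef_pos"],s["eef_rot"],s["joints"])
a=camera("side")[:,:,::-1];w=camera("wrist")[:,:,::-1]
o=np.zeros((560,800,3),'uint8');o[:540,:400]=cv2.resize(a[110:326,280:440],(400,540));o[:384,400:]=cv2.resize(w,(400,384));cv2.imwrite("pics/g1.png",o)
E
```

```text
3.7 [ 512.65301801 -337.26907729  158.6215864 ] [ 3.13894443 -0.00412976  3.06856782] [-6.41583843e-01  4.82859521e-01  1.37911766e+00  8.41921594e-06
  1.28452137e+00 -2.13935226e+00]
```

View pics/g1.png

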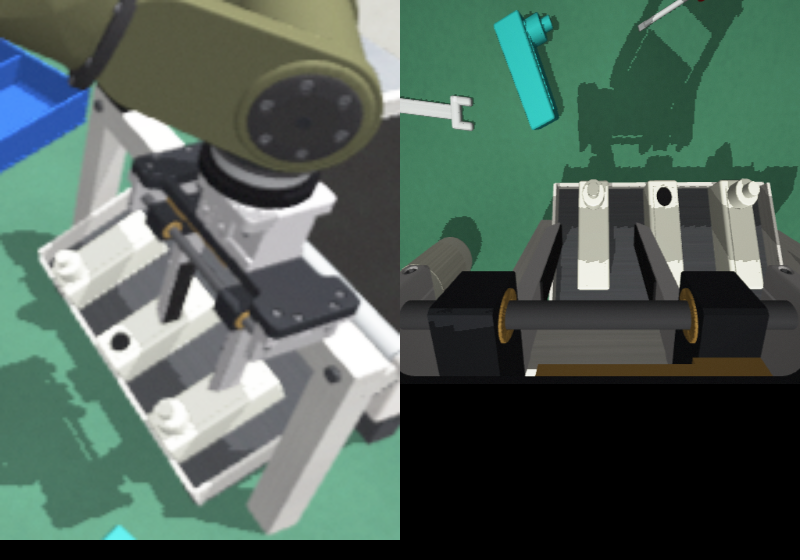

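The fingers straddle housing A (wrist panel: tips at 558 and 637, housing at 594). I'll check how high the wrist ring and link sit above the TCP, since they overhang the bar.

```bash
python3 - <<'E'
from h import *
d=get_calibration("side")
for h in(0,97,120,150,180,200,220,240,260,280,300,330):
    p=proj(d,[512.7,-337.3,158.6+h]);print(h,np.round(((p-[280,110])*2.5),0))
print("bar top edge at A", np.round((proj(d,[566,-337.3,225])-[280,110])*2.5),np.round((proj(d,[566,-337.3,195])-[280,110])*2.5))
E
```

```text
0 [194. 350.]
97 [222. 266.]
120 [230. 243.]
150 [241. 212.]
180 [252. 178.]
200 [260. 154.]
220 [269. 129.]
240 [277. 103.]
260 [287.  75.]
280 [297.  46.]
300 [307.  15.]
330 [324. -34.]
bar top edge at A [269. 273.] [258. 299.]
```

Wrist ring radius is about 41 mm at TCP+175 mm, so the bar clearance is thin. I'll back off 3 mm and descend with force checks.

>>> arm_command --targets '[{"hand": 0.4,"x": 0.003,"y": 0,"z": 0.015,"yaw": 0},{"hand": 0.4,"x": 0,"y": 0,"z": 0.015,"yaw": 0},{"hand": 0.4,"x": 0,"y": 0,"z": 0.015,"yaw": 0},{"hand": 0.4,"x": 0,"y": 0,"z": 0.015,"yaw": 0},{"hand": 0.4,"x": 0,"y": 0,"z": 0.01,"yaw": 0},{"hand": 0.4,"x": 0,"y": 0,"z": 0.01,"yaw": 0},{"hand": 0.4,"x": 0,"y": 0,"z": 0,"yaw": 0}]'

```text
clock: 4.5
eef_pos: [510.2, -337.5, 80.0]
eef_rot: [3.14, -0.002, 3.071]
wrist_force: [-0.2, 0.2, -0.2]
finger_gap: 65.9
finger_force: 0.0
```

>>> arm_command --targets '[{"hand": 0.4,"x": 0,"y": 0,"z": 0.007,"yaw": 0},{"hand": 0.4,"x": 0,"y": 0,"z": 0.007,"yaw": 0},{"hand": 0.4,"x": 0,"y": 0,"z": 0.007,"yaw": 0},{"hand": 0.4,"x": 0,"y": 0,"z": 0.007,"yaw": 0},{"hand": 0.4,"x": 0,"y": 0,"z": 0.0,"yaw": 0},{"hand": 0.4,"x": 0,"y": 0,"z": 0,"yaw": 0}]'

```text
clock: 5.1
eef_pos: [510.6, -337.8, 53.4]
eef_rot: [3.142, -0.0, 3.071]
wrist_force: [0.4, 0.7, 0.7]
finger_gap: 65.8
finger_force: 0.0
```

>>> arm_command --targets '[{"hand": 0.4,"x": 0,"y": 0,"z": 0.004,"yaw": 0},{"hand": 0.4,"x": 0,"y": 0,"z": 0.003,"yaw": 0},{"hand": -0.1,"x": 0,"y": 0,"z": 0,"yaw": 0},{"hand": -0.1,"x": 0,"y": 0,"z": 0,"yaw": 0},{"hand": -0.6,"x": 0,"y": 0,"z": 0,"yaw": 0},{"hand": -0.6,"x": 0,"y": 0,"z": 0,"yaw": 0},{"hand": -0.6,"x": 0,"y": 0,"z": 0,"yaw": 0},{"hand": -0.6,"x": 0,"y": 0,"z": 0,"yaw": 0}]' --newtons 50

```text
clock: 5.9
eef_pos: [510.6, -337.9, 46.6]
eef_rot: [-3.141, 0.0, 3.071]
wrist_force: [-0.9, -0.7, 0.0]
finger_gap: 39.8
finger_force: 50.0
```

>>> arm_command --targets '[{"hand": -0.6,"x": 0,"y": 0,"z": -0.006,"yaw": 0},{"hand": -0.6,"x": 0,"y": 0,"z": -0.008,"yaw": 0},{"hand": -0.6,"x": 0,"y": 0,"z": -0.008,"yaw": 0},{"hand": -0.6,"x": 0.002,"y": 0,"z": -0.003,"yaw": 0},{"hand": -0.6,"x": 0.01,"y": 0,"z": 0,"yaw": 0},{"hand": -0.6,"x": 0.015,"y": 0,"z": 0,"yaw": 0},{"hand": -0.6,"x": 0.015,"y": 0,"z": 0,"yaw": 0},{"hand": -0.6,"x": 0.015,"y": 0,"z": 0,"yaw": 0},{"hand": -0.6,"x": 0.015,"y": 0,"z": 0,"yaw": 0},{"hand": -0.6,"x": 0.01,"y": 0,"z": 0,"yaw": 0}]'

```text
clock: 6.9
eef_pos: [427.3, -331.8, 71.3]
eef_rot: [3.141, -0.0, 3.07]
wrist_force: [0.1, 0.0, -0.7]
finger_gap: 39.7
finger_force: 50.0
```

```bash
python3 - <<'E'
from h import *
s=manip.read_state();print(s["clock"],s["eef_pos"],s["wrist_force"],s["moment"],s["finger_gap"])
a=camera("side")[:,:,::-1];w=camera("wrist")[:,:,::-1]
o=np.zeros((560,800,3),'uint8');o[:540,:400]=cv2.resize(a[130:346,260:420],(400,540));o[:384,400:]=cv2.resize(w,(400,384));cv2.imwrite("pics/g2.png",o)
E
```

```text
6.9 [ 427.33930356 -331.76836608   71.28100557] [ 0.10293013  0.04773206 -0.65275703] [ 0.05028289  0.07872462 -0.00903051] 39.68811012121873
```

View pics/g2.png

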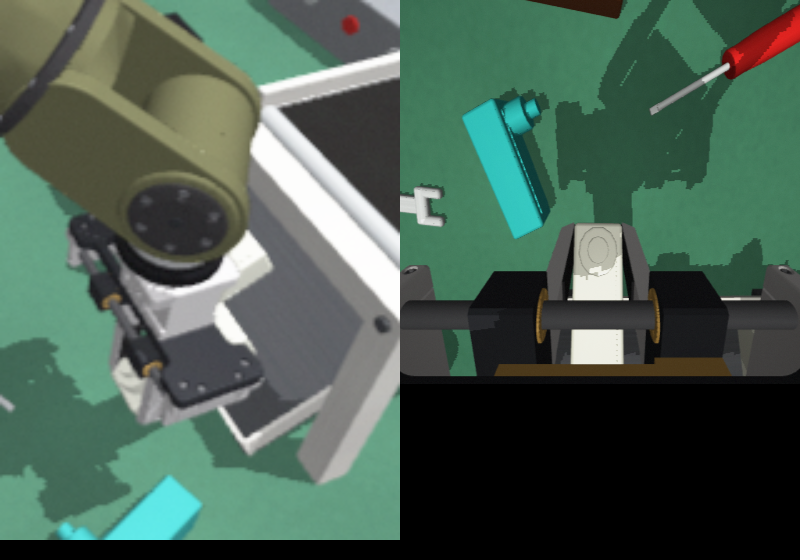

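Housing A is held square between the fingers, boss up (wrist panel, boss at 600,250), and clear of the bar. Lifting, then carrying it to the tote's far compartment.

>>> arm_command --targets '[{"hand": -0.6,"x": 0,"y": 0,"z": -0.02,"yaw": 0},{"hand": -0.6,"x": 0,"y": 0,"z": -0.035,"yaw": 0},{"hand": -0.6,"x": 0,"y": 0,"z": -0.035,"yaw": 0},{"hand": -0.6,"x": 0,"y": 0,"z": -0.035,"yaw": 0},{"hand": -0.6,"x": 0,"y": 0.015,"z": -0.01,"yaw": 0},{"hand": -0.6,"x": 0.003,"y": 0.035,"z": 0,"yaw": 0},{"hand": -0.6,"x": 0.003,"y": 0.035,"z": 0,"yaw": 0},{"hand": -0.6,"x": 0.003,"y": 0.035,"z": 0,"yaw": 0},{"hand": -0.6,"x": 0.003,"y": 0.035,"z": 0,"yaw": 0},{"hand": -0.6,"x": 0.003,"y": 0.035,"z": 0,"yaw": 0}]'

```text
clock: 8.0
eef_pos: [426.8, -139.2, 205.4]
eef_rot: [3.141, -0.001, 3.071]
wrist_force: [0.3, 1.0, -1.9]
finger_gap: 39.5
finger_force: 50.0
```

>>> arm_command --targets '[{"hand": -0.6,"x": 0.003,"y": 0.035,"z": 0,"yaw": 0},{"hand": -0.6,"x": 0.003,"y": 0.035,"z": 0,"yaw": 0},{"hand": -0.6,"x": 0.003,"y": 0.035,"z": 0,"yaw": 0},{"hand": -0.6,"x": 0.003,"y": 0.035,"z": 0,"yaw": 0},{"hand": -0.6,"x": 0.003,"y": 0.035,"z": 0,"yaw": 0},{"hand": -0.6,"x": 0.003,"y": 0.035,"z": 0,"yaw": 0},{"hand": -0.6,"x": 0.003,"y": 0.035,"z": 0,"yaw": 0},{"hand": -0.6,"x": 0,"y": 0.02,"z": 0,"yaw": -0.12},{"hand": -0.6,"x": 0,"y": 0.01,"z": 0,"yaw": -0.12},{"hand": -0.6,"x": 0,"y": 0,"z": 0,"yaw": -0.127}]'

```text
clock: 9.0
eef_pos: [423.7, 136.2, 205.3]
eef_rot: [3.141, -0.001, -2.838]
wrist_force: [-0.2, 0.1, -1.9]
finger_gap: 39.8
finger_force: 50.0
```

>>> arm_command --targets '[{"hand": -0.6,"x": -0.0258,"y": 0.0151,"z": 0,"yaw": 0},{"hand": -0.6,"x": -0.0258,"y": 0.0151,"z": 0,"yaw": 0},{"hand": -0.6,"x": -0.0258,"y": 0.0151,"z": 0,"yaw": 0},{"hand": -0.6,"x": -0.0258,"y": 0.0151,"z": 0,"yaw": 0},{"hand": -0.6,"x": -0.0258,"y": 0.0151,"z": 0,"yaw": 0},{"hand": -0.6,"x": -0.0258,"y": 0.0151,"z": 0,"yaw": 0},{"hand": -0.6,"x": 0,"y": 0,"z": 0.025,"yaw": 0},{"hand": -0.6,"x": 0,"y": 0,"z": 0.03,"yaw": 0},{"hand": -0.6,"x": 0,"y": 0,"z": 0.03,"yaw": 0},{"hand": -0.6,"x": 0,"y": 0,"z": 0.02,"yaw": 0}]'

```text
clock: 10.0
eef_pos: [544.4, 266.5, 97.9]
eef_rot: [-3.141, -0.004, -2.845]
wrist_force: [1.1, -0.8, -1.0]
finger_gap: 39.8
finger_force: 50.0
```

```bash
python3 - <<'E'
from h import *
s=manip.read_state();print(s["clock"],s["eef_pos"],s["eef_rot"],s["wrist_force"])
a=camera("side")[:,:,::-1];b=camera("scene")[:,:,::-1]
o=np.zeros((480,800,3),'uint8');o[:,:400]=cv2.resize(a[60:204,205:325],(400,480));o[:400,400:]=cv2.resize(b[210:350,290:430],(400,400));cv2.imwrite("pics/g3.png",o)
E
```

```text
10.0 [544.41003714 266.53119248  97.89057131] [-3.14136838 -0.00384506 -2.84487891] [ 1.14310983 -0.82007496 -0.96300382]
```

View pics/g3.png

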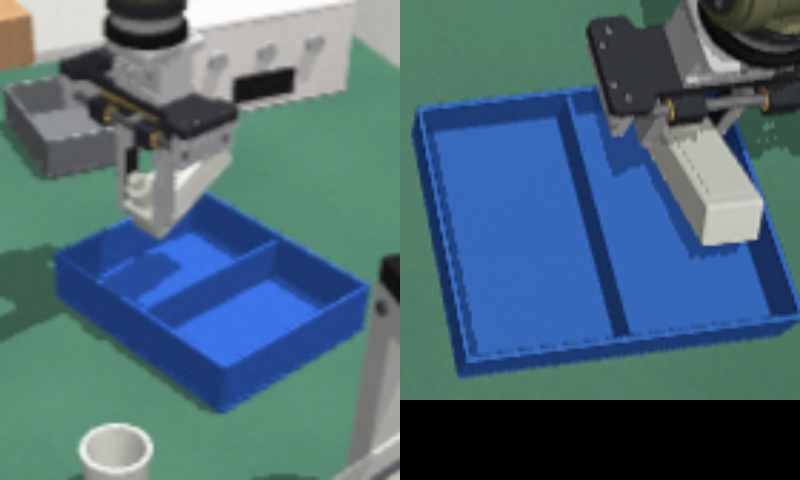

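Housing A is tilted about 30° in the grip and in line over the far compartment. Lowering to first contact.

>>> arm_command --targets '[{"hand": -0.6,"x": 0,"y": 0,"z": 0.012,"yaw": 0},{"hand": -0.6,"x": 0,"y": 0,"z": 0.012,"yaw": 0},{"hand": -0.6,"x": 0,"y": 0,"z": 0.012,"yaw": 0},{"hand": -0.6,"x": 0,"y": 0,"z": 0.012,"yaw": 0},{"hand": -0.6,"x": 0,"y": 0,"z": 0.012,"yaw": 0},{"hand": -0.6,"x": 0,"y": 0,"z": 0.009,"yaw": 0},{"hand": -0.6,"x": 0,"y": 0,"z": 0.0,"yaw": 0},{"hand": -0.6,"x": 0,"y": 0,"z": 0.0,"yaw": 0}]'

```text
clock: 10.9
eef_pos: [546.3, 266.2, 32.5]
eef_rot: [3.142, 0.0, -2.845]
wrist_force: [-1.1, 0.3, -0.7]
finger_gap: 39.8
finger_force: 50.0
```

>>> arm_command --targets '[{"hand": -0.6,"x": 0,"y": 0,"z": 0.003,"yaw": 0},{"hand": -0.6,"x": 0,"y": 0,"z": 0.002,"yaw": 0},{"hand": -0.6,"x": 0,"y": 0,"z": 0.002,"yaw": 0},{"hand": -0.6,"x": 0,"y": 0,"z": 0.0,"yaw": 0},{"hand": -0.6,"x": 0,"y": 0,"z": 0.0,"yaw": 0}]'

```text
clock: 11.4
eef_pos: [546.2, 266.2, 25.5]
eef_rot: [-3.142, 0.0, -2.845]
wrist_force: [0.6, -0.5, -1.8]
finger_gap: 40.0
finger_force: 50.0
```

>>> arm_command --targets '[{"hand": -0.6,"x": 0,"y": 0,"z": 0.002,"yaw": 0},{"hand": -0.6,"x": 0,"y": 0,"z": 0.001,"yaw": 0},{"hand": -0.6,"x": 0,"y": 0,"z": 0.001,"yaw": 0},{"hand": -0.6,"x": 0,"y": 0,"z": 0.0,"yaw": 0}]'

```text
clock: 11.8
eef_pos: [546.1, 266.2, 21.2]
eef_rot: [-3.142, -0.0, -2.845]
wrist_force: [0.1, 0.7, -1.7]
finger_gap: 39.6
finger_force: 50.0
```

>>> arm_command --targets '[{"hand": -0.6,"x": 0,"y": 0,"z": 0.001,"yaw": 0},{"hand": -0.6,"x": 0,"y": 0,"z": 0.001,"yaw": 0},{"hand": -0.6,"x": 0,"y": 0,"z": 0.0,"yaw": 0}]'

```text
clock: 12.1
eef_pos: [546.4, 266.3, 20.1]
eef_rot: [3.142, 0.0, -2.845]
wrist_force: [-2.0, -1.1, 5.8]
finger_gap: 39.4
finger_force: 50.0
```

Contact at TCP z of about 20.5 mm. Now loosening the grip so the housing can pivot down, braked by the pads.

>>> arm_command --targets '[{"hand": -0.6,"x": 0,"y": 0,"z": 0,"yaw": 0},{"hand": -0.6,"x": 0,"y": 0,"z": 0,"yaw": 0},{"hand": -0.6,"x": 0,"y": 0,"z": 0,"yaw": 0}]' --newtons 8

```text
clock: 12.4
eef_pos: [546.5, 266.3, 19.9]
eef_rot: [3.142, 0.001, -2.845]
wrist_force: [-1.4, -0.6, 6.1]
finger_gap: 40.2
finger_force: 8.0
```

>>> arm_command --targets '[{"hand": -0.6,"x": 0,"y": 0,"z": 0,"yaw": 0},{"hand": -0.6,"x": 0,"y": 0,"z": 0,"yaw": 0},{"hand": -0.6,"x": 0,"y": 0,"z": 0,"yaw": 0},{"hand": -0.6,"x": 0,"y": 0,"z": 0,"yaw": 0}]' --newtons 3

```text
clock: 12.8
eef_pos: [546.4, 266.3, 19.6]
eef_rot: [3.142, 0.001, -2.845]
wrist_force: [1.4, 0.4, 4.7]
finger_gap: 40.5
finger_force: 3.0
```

```bash
cat >> h.py <<'E'
def tail(name="scene"):
    im=camera(name);hsv=cv2.cvtColor(im,cv2.COLOR_RGB2HSV)
    m=cv2.inRange(hsv,(0,0,90),(179,70,255))
    m[:230]=0;m[:,:300]=0;m[345:]=0;m[:,435:]=0
    c=max(cv2.findContours(m,0,2)[0],key=cv2.contourArea);p=c[:,0];return p[p[:,1].argmax()],cv2.contourArea(c),np.round(cv2.boxPoints(cv2.minAreaRect(c))).tolist()
E
python3 - <<'E'
from h import *
s=get_calibration("scene");st=manip.read_state();print(st["wrist_force"],st["moment"],st["finger_gap"])
print(tail())
# expected lowest pixel for tail bottom corner, tilted vs flat
t=np.array([.957,.291,0]);g=np.array([546.3,266.3,0]);n=np.array([.291,-.957,0])
for a in(30,15,0):
    a=np.radians(a);dx,dz=93*np.cos(a)+30*np.sin(a),93*np.sin(a)-30*np.cos(a)
    for e in(-20,20):print(round(np.degrees(a)),e,np.round(proj(s,g+t*dx+n*e+[0,0,39+dz])))
E
```

```text
[1.37728631 0.41930097 4.71219705] [ 0.15666929 -0.37594013 -0.03214345] 40.47626610660128
(array([386, 308], dtype=int32), 1002.0, [[366.0, 258.0], [404.0, 258.0], [404.0, 308.0], [366.0, 308.0]])
30 -20 [403. 305.]
30 20 [385. 307.]
15 -20 [400. 309.]
15 20 [382. 311.]
0 -20 [396. 310.]
0 20 [378. 312.]
```

It still holds at about 28°. Dragging the tool along the housing with the low edge on the floor will rotate it flat.

>>> arm_command --targets '[{"hand": -0.6,"x": -0.003,"y": 0,"z": 0,"yaw": 0},{"hand": -0.6,"x": -0.003,"y": 0,"z": 0,"yaw": 0},{"hand": -0.6,"x": -0.003,"y": 0,"z": 0,"yaw": 0},{"hand": -0.6,"x": -0.003,"y": 0,"z": 0.001,"yaw": 0},{"hand": -0.6,"x": 0,"y": 0,"z": 0,"yaw": 0}]' --newtons 3

```text
clock: 13.35
eef_pos: [557.8, 269.7, 18.1]
eef_rot: [-3.142, -0.001, -2.845]
wrist_force: [0.8, 0.2, -0.8]
finger_gap: 40.1
finger_force: 3.0
```

```bash
python3 - <<'E'
from h import *
s=get_calibration("scene");st=manip.read_state();print(st["eef_pos"],st["wrist_force"],st["moment"],st["finger_gap"])
print(tail(),"\n",tail("side"))
t=np.array([.957,.291,0]);g=np.array(st["eef_pos"])*[1,1,0];n=np.array([.291,-.957,0])
for a in(30,15,0):
    a=np.radians(a);dx,dz=93*np.cos(a)+30*np.sin(a),93*np.sin(a)-30*np.cos(a)
    for e in(-20,20):print(round(np.degrees(a)),e,np.round(proj(s,g+t*dx+n*e+[0,0,39+dz])))
E
```

```text
[557.81461305 269.67393199  18.06076131] [ 0.83896232  0.16111044 -0.81388515] [ 0.09903442  0.02915189 -0.04210054] 40.11182239283435
(array([381, 320], dtype=int32), 1076.0, [[366.0, 268.0], [406.0, 265.0], [411.0, 318.0], [371.0, 322.0]]) 
 (array([386, 323], dtype=int32), 7395.0, [[306.0, 230.0], [434.0, 230.0], [434.0, 323.0], [306.0, 323.0]])
30 -20 [405. 310.]
30 20 [386. 313.]
15 -20 [402. 315.]
15 20 [383. 317.]
0 -20 [398. 316.]
0 20 [380. 318.]
```

The tail corner now matches the flat case (381,320). Lowering the last 3 mm, then releasing.

>>> arm_command --targets '[{"hand": -0.6,"x": 0,"y": 0,"z": 0.001,"yaw": 0},{"hand": -0.6,"x": 0,"y": 0,"z": 0.001,"yaw": 0},{"hand": -0.6,"x": 0,"y": 0,"z": 0.001,"yaw": 0},{"hand": -0.6,"x": 0,"y": 0,"z": 0.001,"yaw": 0},{"hand": -0.6,"x": 0,"y": 0,"z": 0,"yaw": 0}]'

```text
clock: 13.95
eef_pos: [557.9, 269.7, 14.5]
eef_rot: [3.142, 0.001, -2.845]
wrist_force: [0.8, -0.6, 2.9]
finger_gap: 39.7
finger_force: 3.0
```

>>> arm_command --targets '[{"hand": 0.3,"x": 0,"y": 0,"z": 0,"yaw": 0},{"hand": 0.3,"x": 0,"y": 0,"z": 0,"yaw": 0},{"hand": 0.3,"x": 0,"y": 0,"z": 0,"yaw": 0},{"hand": 0.3,"x": 0,"y": 0,"z": 0,"yaw": 0},{"hand": 0.3,"x": 0,"y": 0,"z": -0.02,"yaw": 0},{"hand": 0.3,"x": 0,"y": 0,"z": -0.03,"yaw": 0},{"hand": 0.3,"x": 0,"y": 0,"z": -0.04,"yaw": 0},{"hand": 0.3,"x": 0,"y": 0,"z": -0.04,"yaw": 0},{"hand": 0.3,"x": 0,"y": 0,"z": -0.04,"yaw": 0},{"hand": 0.3,"x": 0.02,"y": 0,"z": -0.03,"yaw": 0}]'

```text
clock: 14.95
eef_pos: [539.4, 264.0, 216.8]
eef_rot: [3.141, 0.002, -2.846]
wrist_force: [-0.5, 0.2, -0.6]
finger_gap: 61.4
finger_force: 0.0
```

>>> arm_command --targets '[{"hand": 0.3,"x": 0.0217,"y": -0.0372,"z": -0.005,"yaw": 0},{"hand": 0.3,"x": 0.0217,"y": -0.0372,"z": -0.005,"yaw": 0},{"hand": 0.3,"x": 0.0217,"y": -0.0372,"z": 0,"yaw": 0},{"hand": 0.3,"x": 0.0217,"y": -0.0372,"z": 0,"yaw": 0},{"hand": 0.3,"x": 0.0217,"y": -0.0372,"z": 0,"yaw": 0},{"hand": 0.3,"x": 0.0217,"y": -0.0372,"z": 0,"yaw": 0},{"hand": 0.3,"x": 0.0217,"y": -0.0372,"z": 0,"yaw": 0},{"hand": 0.3,"x": 0.0217,"y": -0.0372,"z": 0,"yaw": 0},{"hand": 0.3,"x": 0.0217,"y": -0.0372,"z": 0,"yaw": 0},{"hand": 0.3,"x": 0.0217,"y": -0.0372,"z": 0,"yaw": 0}]'

```text
clock: 15.95
eef_pos: [438.9, -156.8, 224.6]
eef_rot: [-3.141, 0.0, -2.845]
wrist_force: [1.3, 1.4, -0.4]
finger_gap: 60.9
finger_force: 0.0
```

>>> arm_command --targets '[{"hand": 0.35,"x": 0,"y": 0,"z": 0,"yaw": 0.123},{"hand": 0.35,"x": 0,"y": 0,"z": 0,"yaw": 0.123},{"hand": 0.35,"x": 0,"y": 0,"z": 0,"yaw": 0.124},{"hand": 0.35,"x": 0,"y": 0,"z": 0,"yaw": 0},{"hand": 0.35,"x": 0,"y": 0,"z": 0,"yaw": 0}]'

```text
clock: 16.45
eef_pos: [439.6, -155.2, 224.5]
eef_rot: [-3.142, 0.0, 3.072]
wrist_force: [-0.0, 0.3, 0.1]
finger_gap: 63.3
finger_force: 0.0
```

```bash
python3 - <<'E'
from h import *
s=get_calibration("scene")
# A placed: white region in tote in scene view
im=camera("scene");hsv=cv2.cvtColor(im,cv2.COLOR_RGB2HSV);m=cv2.inRange(hsv,(0,0,90),(179,70,255));m[:235]=0;m[:,:300]=0;m[338:]=0;m[:,428:]=0
c=max(cv2.findContours(m,0,2)[0],key=cv2.contourArea)[:,0]
q=c[c[:,1].argmax()];print("A px",c.min(0),c.max(0),q,plane(s,q,4))
w=get_calibration("wrist");np.save("w3.npy",w["cam_to_world"]);cv2.imwrite("pics/w3.png",camera("wrist")[:,:,::-1])
st=manip.read_state();print(st["eef_pos"],st["eef_rot"],st["clock"])
for p in ([567.5,-344,98.9],[500,-152.9,98.9],[506.4,-152.9,98.9]):print(proj(w,p))
a=im[200:350,250:450,::-1];b=cv2.imread("pics/w3.png")
o=np.zeros((384,800,3),'uint8');o[:300,:400]=cv2.resize(a,(400,300));o[:300,400:]=cv2.resize(b[:,:],(400,300));cv2.imwrite("pics/g4.png",o)
E
```

```text
A px [368 266] [401 320] [381 320] [655.63542691 281.63807422   4.        ]
[ 439.61087138 -155.19205566  224.47260763] [-3.14155942e+00  5.08089814e-05  3.07085397e+00] 16.55
[114.78249941 295.12106728]
[257.67151127 238.30195667]
[258.01063549 243.07324896]
```

A lies flat where expected. Now B.

>>> arm_command --targets '[{"hand": 0.35,"x": -0.021,"y": 0.0017,"z": 0,"yaw": 0.003},{"hand": 0.35,"x": -0.021,"y": 0.0017,"z": 0,"yaw": 0},{"hand": 0.35,"x": -0.021,"y": 0.0017,"z": 0,"yaw": 0},{"hand": 0.35,"x": -0.021,"y": 0.0017,"z": 0,"yaw": 0},{"hand": 0.35,"x": 0,"y": 0,"z": 0.025,"yaw": 0},{"hand": 0.35,"x": 0,"y": 0,"z": 0.025,"yaw": 0},{"hand": 0.35,"x": 0,"y": 0,"z": 0.015,"yaw": 0},{"hand": 0.35,"x": 0,"y": 0,"z": 0.0,"yaw": 0},{"hand": 0.35,"x": 0,"y": 0,"z": 0.0,"yaw": 0}]'

```text
clock: 17.45
eef_pos: [524.1, -154.9, 160.0]
eef_rot: [-3.141, 0.0, 3.066]
wrist_force: [-0.2, 0.3, 0.1]
finger_gap: 63.3
finger_force: 0.0
```

```bash
python3 - <<'E'
from h import *
np.set_printoptions(precision=1,suppress=True)
w=get_calibration("wrist");st=manip.read_state();print(st["eef_pos"],st["eef_rot"][2],st["clock"])
im=camera("wrist");g=cv2.cvtColor(im,cv2.COLOR_RGB2GRAY)
e=st["eef_pos"];print("tip px",proj(w,e))
# top-face edges of B at several s along predicted centreline
o=np.array([597,-252.2,0]);X=np.array([.997,-.0745,0]);Y=np.array([.0745,.997,0])
for s in(-15,0,20):
    x,z=-32+s*.866-18,58+s*.5+31.2
    a,b,c=[proj(w,o+X*x+Y*y+[0,0,z]) for y in(72.2,92.2,112.2)]
    v=int(round(b[1]));row=g[v].astype(int) if 0<=v<384 else []
    print(s,a,b,c,[(i,row[i]) for i in range(int(a[0])-12,int(c[0])+12) if len(row) and abs(row[i+1]-row[i-1])>45])
E
```

```text
[ 524.1 -154.9  160. ] 3.0660399391068025 17.45
tip px [251.9 235.9]
-15 [233. 219.] [252.8 219. ] [272.6 219. ] [(234, np.int64(90)), (235, np.int64(146)), (272, np.int64(165)), (273, np.int64(122)), (274, np.int64(48))]
0 [232.8 233.9] [252.8 233.9] [272.8 233.9] [(234, np.int64(104)), (235, np.int64(155)), (273, np.int64(140)), (274, np.int64(63))]
20 [232.4 254.4] [252.8 254.4] [273.2 254.4] [(234, np.int64(110)), (235, np.int64(160)), (273, np.int64(157)), (274, np.int64(104)), (275, np.int64(50))]
```

Prediction and picture agree to 1 px. Descending.

>>> arm_command --targets '[{"hand": 0.35,"x": 0,"y": 0.001,"z": 0.015,"yaw": 0},{"hand": 0.35,"x": 0,"y": 0,"z": 0.02,"yaw": 0},{"hand": 0.35,"x": 0,"y": 0,"z": 0.02,"yaw": 0},{"hand": 0.35,"x": 0,"y": 0,"z": 0.015,"yaw": 0},{"hand": 0.35,"x": 0,"y": 0,"z": 0.01,"yaw": 0},{"hand": 0.35,"x": 0,"y": 0,"z": 0.01,"yaw": 0},{"hand": 0.35,"x": 0,"y": 0,"z": 0.008,"yaw": 0},{"hand": 0.35,"x": 0,"y": 0,"z": 0,"yaw": 0},{"hand": 0.35,"x": 0,"y": 0,"z": 0,"yaw": 0}]'

```text
clock: 18.4
eef_pos: [524.2, -154.0, 61.8]
eef_rot: [-3.141, 0.0, 3.065]
wrist_force: [0.2, -0.0, 0.3]
finger_gap: 63.6
finger_force: 0.0
```

>>> arm_command --targets '[{"hand": 0.35,"x": 0,"y": 0,"z": 0.006,"yaw": 0},{"hand": 0.35,"x": 0,"y": 0,"z": 0.005,"yaw": 0},{"hand": 0.35,"x": 0,"y": 0,"z": 0.005,"yaw": 0},{"hand": 0.35,"x": 0,"y": 0,"z": 0,"yaw": 0}]'

```text
clock: 18.8
eef_pos: [523.6, -153.7, 44.6]
eef_rot: [3.141, -0.001, 3.065]
wrist_force: [0.2, 0.2, 0.2]
finger_gap: 63.5
finger_force: 0.0
```

>>> arm_command --targets '[{"hand": -0.1,"x": 0,"y": 0,"z": 0,"yaw": 0},{"hand": -0.1,"x": 0,"y": 0,"z": 0,"yaw": 0},{"hand": -0.6,"x": 0,"y": 0,"z": 0,"yaw": 0},{"hand": -0.6,"x": 0,"y": 0,"z": 0,"yaw": 0},{"hand": -0.6,"x": 0,"y": 0,"z": 0,"yaw": 0},{"hand": -0.6,"x": 0,"y": 0,"z": 0,"yaw": 0}]' --newtons 50

```text
clock: 19.4
eef_pos: [524.0, -153.9, 45.6]
eef_rot: [-3.141, 0.0, 3.065]
wrist_force: [-0.7, -0.6, 2.1]
finger_gap: 39.5
finger_force: 50.0
```

>>> arm_command --targets '[{"hand": -0.6,"x": 0,"y": 0,"z": -0.006,"yaw": 0},{"hand": -0.6,"x": 0,"y": 0,"z": -0.008,"yaw": 0},{"hand": -0.6,"x": 0,"y": 0,"z": -0.008,"yaw": 0},{"hand": -0.6,"x": 0.002,"y": 0,"z": -0.003,"yaw": 0},{"hand": -0.6,"x": 0.01,"y": 0,"z": 0,"yaw": 0},{"hand": -0.6,"x": 0.015,"y": 0,"z": 0,"yaw": 0},{"hand": -0.6,"x": 0.015,"y": 0,"z": 0,"yaw": 0},{"hand": -0.6,"x": 0.015,"y": 0,"z": 0,"yaw": 0},{"hand": -0.6,"x": 0.015,"y": 0,"z": 0,"yaw": 0},{"hand": -0.6,"x": 0.015,"y": 0,"z": 0,"yaw": 0}]'

```text
clock: 20.4
eef_pos: [435.7, -146.9, 70.2]
eef_rot: [3.141, -0.001, 3.065]
wrist_force: [-0.6, -0.0, -0.3]
finger_gap: 39.6
finger_force: 50.0
```

>>> arm_command --targets '[{"hand": -0.6,"x": 0.01,"y": 0,"z": -0.02,"yaw": 0},{"hand": -0.6,"x": 0,"y": 0,"z": -0.035,"yaw": 0},{"hand": -0.6,"x": 0,"y": 0,"z": -0.035,"yaw": 0},{"hand": -0.6,"x": 0,"y": 0,"z": -0.035,"yaw": 0},{"hand": -0.6,"x": 0,"y": 0.015,"z": -0.01,"yaw": 0},{"hand": -0.6,"x": 0,"y": 0.035,"z": 0,"yaw": 0},{"hand": -0.6,"x": 0,"y": 0.035,"z": 0,"yaw": 0},{"hand": -0.6,"x": 0,"y": 0.035,"z": 0,"yaw": 0},{"hand": -0.6,"x": 0,"y": 0.035,"z": 0,"yaw": 0},{"hand": -0.6,"x": 0,"y": 0.035,"z": 0,"yaw": 0}]'

```text
clock: 21.4
eef_pos: [440.9, 44.3, 205.1]
eef_rot: [-3.142, -0.0, 3.065]
wrist_force: [0.9, -0.8, -1.4]
finger_gap: 39.6
finger_force: 50.0
```

>>> arm_command --targets '[{"hand": -0.6,"x": 0,"y": 0.035,"z": 0,"yaw": 0},{"hand": -0.6,"x": 0,"y": 0.02,"z": 0,"yaw": -0.12},{"hand": -0.6,"x": 0,"y": 0.01,"z": 0,"yaw": -0.12},{"hand": -0.6,"x": 0,"y": 0,"z": 0,"yaw": -0.13},{"hand": -0.6,"x": 0,"y": 0,"z": 0,"yaw": 0}]'

```text
clock: 21.9
eef_pos: [444.9, 107.9, 205.0]
eef_rot: [3.142, -0.001, -2.846]
wrist_force: [0.5, -0.4, -1.8]
finger_gap: 39.6
finger_force: 50.0
```

>>> arm_command --targets '[{"hand": -0.6,"x": -0.022,"y": 0.0005,"z": 0,"yaw": 0},{"hand": -0.6,"x": -0.022,"y": 0.0005,"z": 0,"yaw": 0},{"hand": -0.6,"x": -0.022,"y": 0.0005,"z": 0,"yaw": 0},{"hand": -0.6,"x": -0.022,"y": 0.0005,"z": 0,"yaw": 0},{"hand": -0.6,"x": -0.022,"y": 0.0005,"z": 0,"yaw": 0},{"hand": -0.6,"x": -0.022,"y": 0.0005,"z": 0,"yaw": 0},{"hand": -0.6,"x": 0,"y": 0,"z": 0.025,"yaw": 0},{"hand": -0.6,"x": 0,"y": 0,"z": 0.03,"yaw": 0},{"hand": -0.6,"x": 0,"y": 0,"z": 0.03,"yaw": 0},{"hand": -0.6,"x": 0,"y": 0,"z": 0.02,"yaw": 0}]'

```text
clock: 22.9
eef_pos: [570.0, 148.1, 98.0]
eef_rot: [3.141, -0.003, -2.853]
wrist_force: [-0.1, -0.3, -1.2]
finger_gap: 39.3
finger_force: 50.0
```

>>> arm_command --targets '[{"hand": -0.6,"x": 0,"y": 0,"z": 0.012,"yaw": 0},{"hand": -0.6,"x": 0,"y": 0,"z": 0.012,"yaw": 0},{"hand": -0.6,"x": 0,"y": 0,"z": 0.012,"yaw": 0},{"hand": -0.6,"x": 0,"y": 0,"z": 0.012,"yaw": 0},{"hand": -0.6,"x": 0,"y": 0,"z": 0.012,"yaw": 0},{"hand": -0.6,"x": 0,"y": 0,"z": 0.009,"yaw": 0},{"hand": -0.6,"x": 0,"y": 0,"z": 0.004,"yaw": 0},{"hand": -0.6,"x": 0,"y": 0,"z": 0.0,"yaw": 0},{"hand": -0.6,"x": 0,"y": 0,"z": 0.0,"yaw": 0}]'

```text
clock: 23.8
eef_pos: [571.4, 148.9, 27.8]
eef_rot: [-3.142, 0.001, -2.848]
wrist_force: [0.5, -0.3, -1.3]
finger_gap: 39.9
finger_force: 50.0
```

Contact is expected near 20 mm. Stepping down to it.

>>> arm_command --targets '[{"hand": -0.6,"x": 0,"y": 0,"z": 0.003,"yaw": 0},{"hand": -0.6,"x": 0,"y": 0,"z": 0.002,"yaw": 0},{"hand": -0.6,"x": 0,"y": 0,"z": 0.001,"yaw": 0},{"hand": -0.6,"x": 0,"y": 0,"z": 0.0,"yaw": 0}]'

```text
clock: 24.2
eef_pos: [571.0, 148.9, 21.3]
eef_rot: [3.142, -0.0, -2.848]
wrist_force: [-0.5, -0.0, -1.7]
finger_gap: 39.4
finger_force: 50.0
```

>>> arm_command --targets '[{"hand": -0.6,"x": 0,"y": 0,"z": 0.001,"yaw": 0},{"hand": -0.6,"x": 0,"y": 0,"z": 0.001,"yaw": 0},{"hand": -0.6,"x": 0,"y": 0,"z": 0.0,"yaw": 0}]'

```text
clock: 24.5
eef_pos: [571.2, 148.9, 19.5]
eef_rot: [-3.142, 0.0, -2.848]
wrist_force: [-0.7, -0.7, -0.1]
finger_gap: 39.7
finger_force: 50.0
```

>>> arm_command --targets '[{"hand": -0.6,"x": 0,"y": 0,"z": 0.001,"yaw": 0},{"hand": -0.6,"x": 0,"y": 0,"z": 0,"yaw": 0}]'

```text
clock: 24.7
eef_pos: [571.3, 148.9, 19.2]
eef_rot: [-3.142, 0.001, -2.848]
wrist_force: [-3.7, -0.7, 7.8]
finger_gap: 39.5
finger_force: 50.0
```

>>> arm_command --targets '[{"hand": -0.6,"x": 0,"y": 0,"z": 0,"yaw": 0},{"hand": -0.6,"x": 0,"y": 0,"z": 0,"yaw": 0},{"hand": -0.6,"x": 0,"y": 0,"z": 0,"yaw": 0}]' --newtons 3

```text
clock: 25.0
eef_pos: [571.6, 148.9, 18.8]
eef_rot: [-3.141, 0.001, -2.848]
wrist_force: [1.8, 0.3, 4.1]
finger_gap: 40.3
finger_force: 3.0
```

>>> arm_command --targets '[{"hand": -0.6,"x": -0.003,"y": 0,"z": 0,"yaw": 0},{"hand": -0.6,"x": -0.003,"y": 0,"z": 0,"yaw": 0},{"hand": -0.6,"x": -0.003,"y": 0,"z": 0,"yaw": 0},{"hand": -0.6,"x": -0.003,"y": 0,"z": 0.001,"yaw": 0},{"hand": -0.6,"x": 0,"y": 0,"z": 0,"yaw": 0}]'

```text
clock: 25.5
eef_pos: [582.7, 152.4, 17.1]
eef_rot: [3.142, -0.001, -2.848]
wrist_force: [0.8, -0.3, -0.8]
finger_gap: 39.9
finger_force: 3.0
```

```bash
python3 - <<'E'
from h import *
s=get_calibration("scene");st=manip.read_state();print(st["eef_pos"],st["wrist_force"],st["finger_gap"])
im=camera("scene");hsv=cv2.cvtColor(im,cv2.COLOR_RGB2HSV);m=cv2.inRange(hsv,(0,0,90),(179,70,255));m[:235]=0;m[:,:300]=0;m[338:]=0;m[:,428:]=0
for c in cv2.findContours(m,0,2)[0]:
    if cv2.contourArea(c)>150:c=c[:,0];print(c.min(0),c.max(0),c[c[:,1].argmax()])
t=np.array([.957,.291,0]);g=np.array(st["eef_pos"])*[1,1,0];n=np.array([.291,-.957,0])
for a in(30,15,0):
    a=np.radians(a);dx,dz=93*np.cos(a)+30*np.sin(a),93*np.sin(a)-30*np.cos(a)
    for e in(-20,20):print(round(np.degrees(a)),e,np.round(proj(s,g+t*dx+n*e+[0,0,st["eef_pos"][2]+19+dz])))
E
```

```text
[582.6761349  152.41894636  17.05111511] [ 0.80233973 -0.31923771 -0.79601666] 39.89307040010589
[314 268] [347 322] [326 322]
[368 266] [401 320] [381 320]
[314 243] [347 265] [319 265]
30 -20 [348. 313.]
30 20 [329. 315.]
15 -20 [345. 317.]
15 20 [327. 319.]
0 -20 [343. 318.]
0 20 [325. 320.]
```

Same behaviour as A: it has pivoted flat. Last lowering, release, retreat.

>>> arm_command --targets '[{"hand": -0.6,"x": 0,"y": 0,"z": 0.001,"yaw": 0},{"hand": -0.6,"x": 0,"y": 0,"z": 0.001,"yaw": 0},{"hand": -0.6,"x": 0,"y": 0,"z": 0.001,"yaw": 0},{"hand": -0.6,"x": 0,"y": 0,"z": 0.001,"yaw": 0},{"hand": -0.6,"x": 0,"y": 0,"z": 0,"yaw": 0}]'

```text
clock: 26.05
eef_pos: [582.7, 152.4, 13.5]
eef_rot: [3.142, 0.0, -2.848]
wrist_force: [0.7, 1.7, 4.0]
finger_gap: 39.9
finger_force: 3.0
```

>>> arm_command --targets '[{"hand": 0.3,"x": 0,"y": 0,"z": 0,"yaw": 0},{"hand": 0.3,"x": 0,"y": 0,"z": 0,"yaw": 0},{"hand": 0.3,"x": 0,"y": 0,"z": 0,"yaw": 0},{"hand": 0.3,"x": 0,"y": 0,"z": 0,"yaw": 0},{"hand": 0.3,"x": 0,"y": 0,"z": -0.02,"yaw": 0},{"hand": 0.3,"x": 0,"y": 0,"z": -0.03,"yaw": 0},{"hand": 0.3,"x": 0,"y": 0,"z": -0.04,"yaw": 0},{"hand": 0.3,"x": 0,"y": 0,"z": -0.04,"yaw": 0},{"hand": 0.3,"x": 0,"y": 0,"z": -0.04,"yaw": 0},{"hand": 0.3,"x": 0.02,"y": 0,"z": -0.03,"yaw": 0}]'

```text
clock: 27.05
eef_pos: [564.2, 146.7, 215.8]
eef_rot: [-3.141, 0.002, -2.848]
wrist_force: [-0.7, -0.7, 0.2]
finger_gap: 61.0
finger_force: 0.0
```

>>> arm_command --targets '[{"hand": 0.3,"x": 0.03,"y": 0,"z": 0,"yaw": 0},{"hand": 0.3,"x": 0.04,"y": 0,"z": 0,"yaw": 0},{"hand": 0.3,"x": 0.04,"y": 0,"z": 0,"yaw": 0},{"hand": 0.3,"x": 0.04,"y": 0,"z": 0,"yaw": 0},{"hand": 0.3,"x": 0.02,"y": 0,"z": 0,"yaw": 0},{"hand": 0.3,"x": 0,"y": 0,"z": 0,"yaw": 0}]'

```text
clock: 27.65
eef_pos: [399.3, 97.0, 214.0]
eef_rot: [-3.141, 0.001, -2.849]
wrist_force: [0.8, 0.1, -0.3]
finger_gap: 61.1
finger_force: 0.0
```

```bash
python3 - <<'E'
from h import *
a=camera("side")[:,:,::-1];b=camera("scene")[:,:,::-1]
o=np.zeros((600,800,3),'uint8');o[:,:400]=cv2.resize(a[105:315,210:350],(400,600));o[:380,400:]=cv2.resize(b[220:345,290:431],(400,380));cv2.imwrite("pics/g5.png",o)
E
```

```text
(no output)
```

View pics/g5.png

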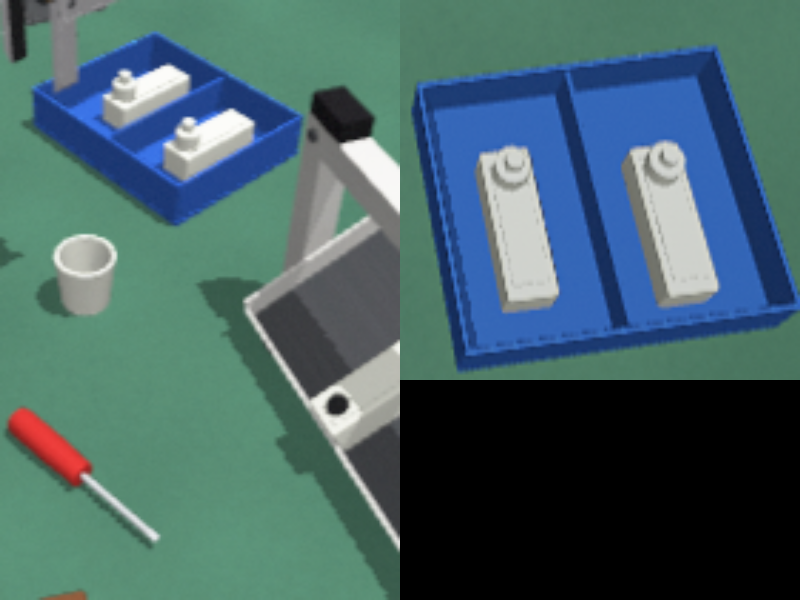

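Both housings lie flat with the boss up, one per compartment. The bare housing (338,405) and the cup (85,275) are still in place. Handing in.

```bash
python3 -c "
from cell import manip
print(manip.sign_off())"
```

```text
the job is handed in; nothing more can be done
None
```

Both finished housings are in the tote, one in each compartment, flat with the boss up; the bare housing and cup look unmoved in the last pictures, and I handed the job in at about 28 s (the sign-off returned no verdict).

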